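# Collar a culture jar and hold it in the inspection nest

## Task

Slip the orange collar over the foil-covered neck of the square culture jar, all the way down onto the jar's shoulder, while the jar stands clear of the inspection nest, and let go of the collar. Then bring the jar, upright on the bench, into the corner of the nest and press it flush against both blue stops at once, firmly but without slamming it. Finish while still holding the jar pressed against both stops for its picture, and leave the other things on the bench where they are.

Things in the scene. Friction and masses are not known exactly. Their poses are not given: they have to be found in the camera images.
- jar_mid (a point): loose square clear culture jar with a green plantlet, 240 to 390 g: body 60 x 60 mm, 62 mm high, with a flat top (the shoulder); on it a round foil-covered neck, 34 mm diameter, 24 mm high, top rim bevelled 2.5 mm. This point is the centre of the square body, 31 mm above its underside; x and y axes square to the four side faces, z up
- jar_neck_top (a point): centre of the top of the jar's foil-covered neck, 86 mm above the jar's underside
- collar_mid (a point): orange plastic ring lying flat on the bench, 48 mm outside diameter, 37 mm bore, 22 mm high, open at both ends, either way up, 30 g. This point is its centre, 11 mm above its underside; z along the bore. Down on the jar's shoulder this point is 42 mm above jar_mid
- nest: fixed inspection nest: two low blue stop bars in an L, a white paper patch in the angle, a small black camera (to 103 mm high) beyond the side bar. Origin at the inside corner at bench height; +x points into the far stop, +y into the side stop, z up: the jar belongs in the -x, -y quadrant, on the bench. The camera lens, nearest, is at y = +83 mm, 63 mm above the bench
- nest_seat (a point): where jar_mid lies when the jar is home: 30 mm from each stop face (nest x = -30 mm, y = -30 mm), 31 mm above the bench
- stop_far: far blue stop bar, rigid: its face is the nest's plane x = 0, from y = -85 to +14 mm; 14 mm thick, 16 mm high; friction on it and on the bench is 0.5 to 0.7 of the pressing force. Same origin and axes as the nest
- stop_side: side blue stop bar, rigid: its face is the nest's plane y = 0, from x = -85 to 0 mm; 14 mm thick, 16 mm high; friction on it and on the bench is 0.5 to 0.7 of the pressing force. Same origin and axes as the nest
- round_jar0: round glass jar with plants and a foil cap, 66 mm diameter, 103 mm high; origin under its centre. Leave alone
- round_jar1: round glass jar with plants and a foil cap, 66 mm diameter, 103 mm high; origin under its centre. Leave alone
- round_jar2: round glass jar with plants and a foil cap, 66 mm diameter, 103 mm high; origin under its centre. Leave alone
- petri_dish: covered petri dish, 90 mm diameter, 15 mm high; origin under its centre. Leave alone
- spatula: steel spatula 190 mm long lying along its own x; origin under its middle. Leave alone
- flask: conical glass flask, 82 mm base diameter, 120 mm high; origin under its centre. Leave alone
- spirit_lamp: squat green glass spirit lamp, unlit, 72 mm diameter, 78 mm high; origin under its centre. Leave alone
- wash_bottle: white wash bottle with a blue top and spout, 66 mm diameter, about 180 mm high; origin under its centre. Leave alone
Mind the look-alikes: they are no part of the job. Leave any pink or purple look-alike of the part that bears jar_mid alone. There is more than one size of the part that bears collar_mid; the job needs the smaller.

How it is judged:
On the way:
1. the collar is down on the jar's shoulder round its neck and let go, the jar upright on the bench and clear of the nest (over 50 mm from its seat) (z of collar_mid in the frame of jar_mid between 0.039 and 0.045 m and horizontal distance between collar_mid and jar_mid below 0.005 m and angle between the z axis of collar_mid and the z axis of jar_mid, either way round below 0.08 rad and angle between jar_mid's own z axis and vertical below 0.06 rad and height (world z) of jar_mid below 0.034 m and horizontal distance between jar_mid and nest_seat above 0.05 m and contact force between the fingers and collar below 0.1 N), for 0.2 s.
At the end, for the whole second after the job is handed in: Jar upright on the bench in the nest, square within 0.06 rad, centre at most 33.5 mm from each stop face, pressing each stop with over 2 N, held or pushed by the fingers (over 1 N), still; collar down on its shoulder (within 3 mm, centred within 5 mm) and not held (z of collar_mid in the frame of jar_mid between 0.039 and 0.045 m and horizontal distance between collar_mid and jar_mid below 0.005 m and angle between the z axis of collar_mid and the z axis of jar_mid, either way round below 0.08 rad and angle between jar_mid's own z axis and vertical below 0.06 rad and height (world z) of jar_mid below 0.034 m and (angle between the x axis of jar_mid and the x axis of nest, either way round below 0.06 rad or angle between the x axis of jar_mid and the y axis of nest, either way round below 0.06 rad) and x of jar_mid in the frame of nest above -0.0335 m and y of jar_mid in the frame of nest above -0.0335 m and contact force between jar and stop_far above 2 N and contact force between jar and stop_side above 2 N and contact force between the fingers and jar above 1 N and linear speed of jar below 0.01 m/s and contact force between the fingers and collar below 0.5 N); the arm keeps its last pose, push and grip.
It fails at once if the jar is slammed against a stop (over 60 N) (contact force between jar and stop_far above 60 N or contact force between jar and stop_side above 60 N).
It fails at once if the jar is tipped over (angle between jar_mid's own z axis and vertical above 0.6 rad).
It fails at once if another thing on the bench is moved by more than 20 mm (distance of any of round_jar0, round_jar1, round_jar2, petri_dish, spatula, flask, spirit_lamp, wash_bottle from where it was at the start of the episode above 0.02 m).
It also fails if it takes over 72 s, if anything falls off the work surface, if the arm or the gripper's body presses on something with over 40 N, if the wrist force passes 120 N, or if a joint passes its speed limit or range.

## Robot

A 7-joint arm with a two-finger parallel gripper is mounted at the origin on the work surface. World frame = base frame: x ahead of the robot, y to its left, z up, the work surface at z = 0. Lengths are in m, angles in rad, forces in N, time in s.
With the tool pointing down it reaches from about 0.4 to 0.85 m from the base axis. Payload 10.4 kg.
Tool frame: the origin (TCP) lies midway between the tips of the shut fingers; the grasp point (between the pads) lies 19 mm behind it; z points along the fingers, x is the direction in which the jaws open and shut, and the axes are right-handed (so a half turn about z gives the same grasp; the last joint's range is limited). The gripper opens to 85 mm and grips with 20 to 120 N. Pads are 22 mm wide; open, the fingers measure 114 mm over their backs; the gripper's body (76 mm by 85 mm) begins 54 mm behind the grasp point. The pads swing forward as they close: fully open they stand 13 mm farther back than shut.
Start: joints at [-1.138, 0.332, -0.065, 1.46, 0.022, 1.35, -0.088], TCP at [0.275, 0.561, 0.231] pointing down, gripper open.
Joint ranges: [-2.6, 2.6], [-0.5, 2.12], [-1.47, 1.34], [0.16, 2.42], [-1.27, 4.41], [0.06, 2.06], [-2.6, 2.6]. Speed limits (rad/s): [2.22, 2.22, 2.79, 2.79, 3.14, 3.14, 3.14].

## Interface

Orientations are given as a unit quaternion [x, y, z, w].
In Python, from workcell import manip, cams gives the robot as it stands.
- The arm moves only by the tool move_arm, never from a script. Its argument "moves" is a list of rows, each a list of 7 numbers: the turn, a rotation vector about the tool's x, y, z in degrees, then the shift along the tool's x, y, z in m, then the finger opening in m, from 0 to 0.0854. A call has 1 to 10 rows; each row is the pose to reach, as a shift and turn from the pose commanded when the call began, along the tool's axes at that moment; what a row does not reach only later rows make up. A row lasts 1/10 s, in which the tool goes at most 50 mm and 8.59 degrees, less where a joint would pass 70% of its speed; a pose out of reach is approached as far as the arm can. A call with a gripper value outside its range is refused whole. The fingers move at their own pace and stop on an object; "grip_force" is the grip in N (left out, the last holds). Time passes only in rows, so rows that repeat a pose let the fingers close. It gives the time, the measured TCP pose, the force and the opening at its end, in the units of the state.
- manip.get_obs(): the state, without advancing time (a new reading comes with each control period).
- cams.camera(name): name is "scene" or "top" or "wrist"; returns the picture (420x560x3 uint8, red, green, blue); there is no depth.
- cams.camera_params(name): a dict with "fx", "fy", "cx", "cy" (pixels), "xyz" and "rotation" of the camera in the world. Camera axes: x right, y up, looking along -z (the intrinsics and any distortion apply to the point x, -y, -z); pixel columns grow to the right and rows downward; lengths in m; the calibration is good to about 2 mm. A picture is of the moment at which its call begins: read the wrist's pose just before it. camera_params takes no time and is no camera call; for the wrist camera it gives the pose at the moment of the call.
- manip.hand_in(): hands the job in, once; it reports no verdict.
The state is a dict: "clock": time; "joint_pos": joint angles; "joint_velocities": joint speeds; "tau": joint torques, N m; "position": TCP position; "ee_rot": TCP orientation; "ft_force": force on the tool from outside, world axes, zero at the start; "torque": the same for the moment, N m; "grip_width": opening from 0.0 (shut) to 1.0 (fully open).
Only numpy, scipy, OpenCV 4.12 (cv2) and the standard library are available. Lean on these libraries where they do the work, as an engineer would, in place of code of your own. Each camera call takes 0.05 s, during which the arm holds its last target. There are 200 camera calls.

## Working session

There is one attempt and no reset: what is moved stays moved. The work goes in short steps, Python scripts to look and compute and a tool call to move; the robot and the scene stay as the last step left them, time stands still between calls to the robot, and variables do not carry over. Pictures are saved under pics/ and viewed, about 8 in all and at most 12, crops included, and the job is handed in when it is done.

Besides the shell and the picture viewer there is one more tool, called after "Call:" as name([rows], argument=value, ...), one row to a line, values as JSON. move_arm: Moves the arm, as the interface text tells. Its arguments: {"type":"object","properties":{"moves":{"type":"array","items":{"type":"array","items":{"type":"number"}}},"grip_force":{"type":"number"}},"required":["moves"]}

```bash
ls; mkdir -p pics; python3 - <<'E'
from workcell import manip,cams
import cv2,numpy as np
o=manip.get_obs();print({k:np.round(v,3) for k,v in o.items()})
for n in("scene","top","wrist"):
    p=cams.camera_params(n);print(n,{k:np.round(v,4).tolist() for k,v in p.items()})
    im=cams.camera(n);cv2.imwrite(f"pics/{n}0.png",im[...,::-1])
E
```

```text
pics
{'clock': np.float64(0.0), 'joint_pos': array([-1.138,  0.333, -0.065,  1.461,  0.022,  1.35 , -0.089]), 'joint_velocities': array([ 0.002,  0.001, -0.   ,  0.001,  0.001,  0.001, -0.001]), 'tau': array([ 0.0000e+00, -6.2543e+01,  5.0000e-02, -3.9162e+01,  1.6000e-02,
        1.0000e-02,  0.0000e+00]), 'position': array([0.275, 0.561, 0.23 ]), 'ee_rot': array([ 0.849,  0.529, -0.001,  0.   ]), 'ft_force': array([-0.259,  0.089, -0.057]), 'torque': array([-0.029, -0.02 , -0.003]), 'grip_width': np.float64(1.001)}
scene {'fx': 379.1937, 'fy': 379.1937, 'cx': 278.4436, 'cy': 209.0637, 'xyz': [1.2569, -0.2843, 1.0497], 'rotation': [0.2637, 0.1789, 0.5084, 0.8]}
top {'fx': 533.8201, 'fy': 533.8201, 'cx': 285.1546, 'cy': 201.4495, 'xyz': [0.1665, 0.0114, 1.9477], 'rotation': [-0.0744, 0.0764, 0.714, -0.6919]}
wrist {'fx': 309.7828, 'fy': 309.7828, 'cx': 284.8891, 'cy': 214.2063, 'xyz': [0.2047, 0.5959, 0.3733], 'rotation': [-0.1306, -0.0807, 0.523, 0.8384]}
```

View pics/top0.png

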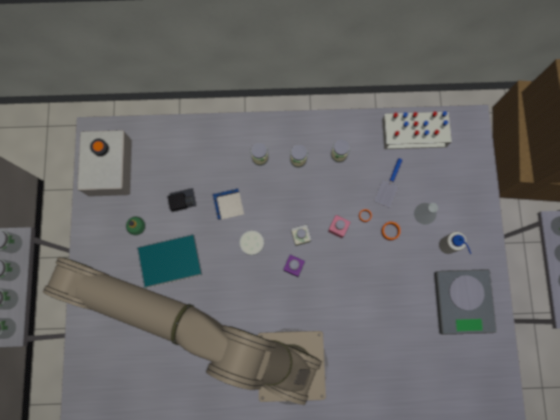

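View pics/scene0.png

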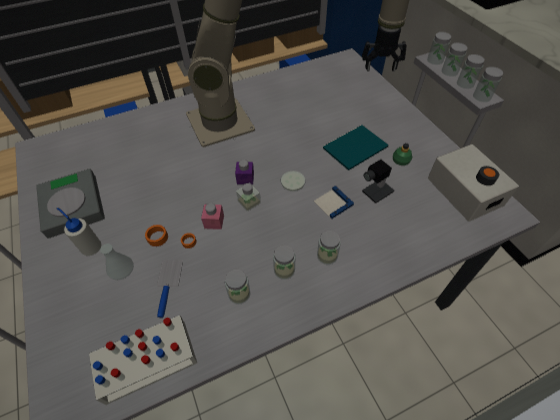

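The top view shows the clear jar at about (301,235), the small collar at (365,215), and the nest corner near (216,192). The pink look-alike is at (340,226) and the purple one at (294,266). The scene view has the jar at (248,196), the small collar at (189,240), and the nest around (335,202).

```bash
cat > h.py <<'E'
import numpy as np, cv2
from scipy.spatial.transform import Rotation as R
from workcell import manip,cams
def ray(p,uv):
    d=np.array([(uv[0]-p["cx"])/p["fx"],-(uv[1]-p["cy"])/p["fy"],-1.])
    return np.array(p["xyz"]),R.from_quat(p["rotation"]).apply(d)
def plane(p,uv,z):
    c,d=ray(p,uv);return c+d*(z-c[2])/d[2]
def tri(obs):
    A=np.zeros((3,3));b=np.zeros(3)
    for p,uv in obs:
        c,d=ray(p,uv);d/=np.linalg.norm(d);M=np.eye(3)-np.outer(d,d);A+=M;b+=M@c
    return np.linalg.solve(A,b)
def proj(p,X):
    q=R.from_quat(p["rotation"]).inv().apply(np.asarray(X)-p["xyz"])
    return np.array([p["cx"]+p["fx"]*q[...,0]/-q[...,2],p["cy"]-p["fy"]*q[...,1]/-q[...,2]]).T
def tool(X,Y=None):
    "shift of TCP target X in current tool axes"
    o=manip.get_obs();r=R.from_quat(o["ee_rot"]);return r.inv().apply(np.asarray(X)-o["position"])
E
python3 - <<'E'
from h import *
T=cams.camera_params("top");S=cams.camera_params("scene")
for n,a,b in[("jar necktop",(301,233),(248,187)),("collar",(365,215),(189,240)),("pink",(340,224),(210,209)),("rj0",(260,146),(329,238)),("petri",(252,243),(293,181)),("nest corner?",(217,193),(352,205)),("purple",(294,264),(244,165)),("cam",(183,200),(379,170)),("flask",(428,210),(117,262)),("bigcollar",(390,231),(157,235))]:
    print(n,np.round(tri([(T,a),(S,b)]),3),np.round(plane(T,a,.01),3),np.round(plane(S,b,.01),3))
t=cv2.resize(cv2.imread("pics/top0.png")[160:290,160:460],None,fx=2.6,fy=2.6,interpolation=cv2.INTER_CUBIC)
s=cv2.resize(cv2.imread("pics/scene0.png")[145:275,140:400],None,fx=2,fy=2,interpolation=cv2.INTER_CUBIC)
c=np.zeros((t.shape[0]+s.shape[0],780,3),np.uint8);c[:t.shape[0]]=t;c[t.shape[0]:,:s.shape[1]]=s
cv2.imwrite("pics/z.png",c);print(c.shape)
E
```

```text
jar necktop [ 0.456 -0.05   0.084] [ 0.467 -0.055  0.01 ] [ 0.396 -0.028  0.01 ]
collar [ 0.526 -0.29   0.016] [ 0.526 -0.294  0.01 ] [ 0.523 -0.287  0.01 ]
pink [ 0.484 -0.192  0.077] [ 0.496 -0.2    0.01 ] [ 0.431 -0.184  0.01 ]
rj0 [0.769 0.084 0.12 ] [0.805 0.088 0.01 ] [0.711 0.127 0.01 ]
petri [0.437 0.128 0.007] [0.436 0.125 0.01 ] [0.44 0.13 0.01]
nest corner? [0.629 0.257 0.015] [0.627 0.252 0.01 ] [0.627 0.265 0.01 ]
purple [ 0.349 -0.022  0.076] [ 0.354 -0.026  0.01 ] [ 0.288 -0.001  0.01 ]
cam [0.589 0.37  0.099] [0.604 0.379 0.01 ] [0.53  0.441 0.01 ]
flask [ 0.531 -0.512  0.048] [ 0.538 -0.528  0.01 ] [ 0.504 -0.516  0.01 ]
bigcollar [ 0.463 -0.378  0.017] [ 0.464 -0.382  0.01 ] [ 0.458 -0.377  0.01 ]
(598, 780, 3)
```

View pics/z.png

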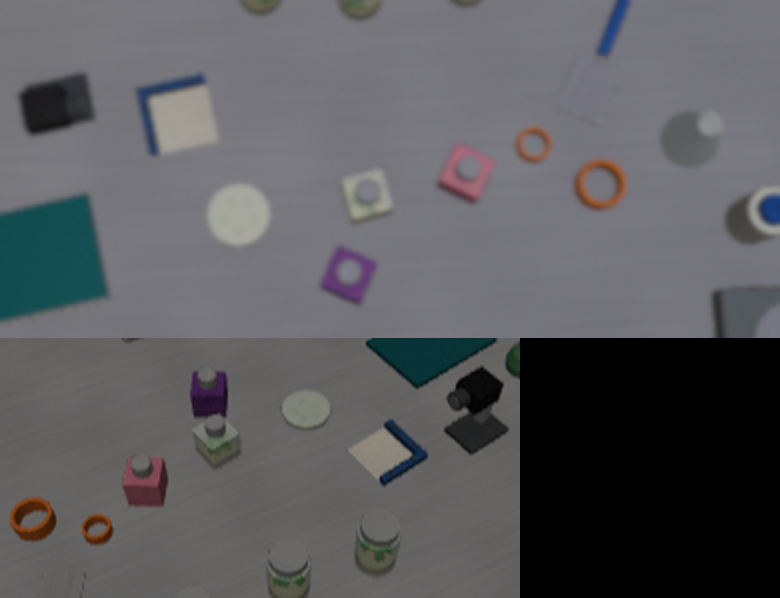

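```bash
python3 - <<'E'
from h import *
o=manip.get_obs();W=cams.camera_params("wrist");r=R.from_quat(o["ee_rot"])
print("cam pos in tool",r.inv().apply(W["xyz"]-o["position"]))
c,d=ray(W,(280,210));print("axis in tool",r.inv().apply(d))
T=cams.camera_params("top");S=cams.camera_params("scene")
zt=lambda u,v:(u/2.6+160,v/2.6+160); zs=lambda u,v:(u/2+140,(v-338)/2+145)
P=lambda n,a,z:print(n,np.round([plane(T,zt(*q),z)[:2] for q in a],3).tolist())
P("nest bars top outer: side-near end, outer corner, far end",[(152,154),(138,88),(204,76)],.016)
P("jar top corners",[(343,180),(382,170),(393,211),(355,221)],.062)
tgt=np.array([.526,-.29,.22]);print("shift to collar hover",tool(tgt))
E
```

```text
cam pos in tool [ 0.00035153 -0.07842872 -0.14274238]
axis in tool [-0.01563818  0.29043774  0.95699259]
nest bars top outer: side-near end, outer corner, far end [[0.526, 0.246], [0.623, 0.266], [0.638, 0.171]]
jar top corners [[0.473, -0.021], [0.486, -0.076], [0.428, -0.088], [0.416, -0.036]]
shift to collar hover [-0.65359401  0.59995994  0.011415  ]
```

Call:
move_arm([
  [0, 0, 54, -0.327, 0.3, 0.0, 0.0854],
  [0, 0, 54, -0.654, 0.6, 0.02, 0.0854],
  [0, 0, 54, -0.654, 0.6, 0.02, 0.0854],
  [0, 0, 54, -0.654, 0.6, 0.02, 0.0854],
  [0, 0, 54, -0.654, 0.6, 0.02, 0.0854],
  [0, 0, 54, -0.654, 0.6, 0.02, 0.0854],
  [0, 0, 54, -0.654, 0.6, 0.02, 0.0854],
  [0, 0, 54, -0.654, 0.6, 0.02, 0.0854],
  [0, 0, 54, -0.654, 0.6, 0.02, 0.0854],
  [0, 0, 54, -0.654, 0.6, 0.02, 0.0854],
])

```text
clock: 1.15
position: [0.4164, 0.0797, 0.2206]
ee_rot: [0.996, 0.086, 0.0, -0.0]
ft_force: [0.7, -0.4, 0.3]
grip_width: 1.0
```

Call:
move_arm([
  [0, 0, 0, 0.013, 0.12, 0.0, 0.0854],
  [0, 0, 0, 0.013, 0.12, 0.0, 0.0854],
  [0, 0, 0, 0.013, 0.12, 0.0, 0.0854],
  [0, 0, 0, 0.013, 0.12, 0.0, 0.0854],
  [0, 0, 0, 0.013, 0.12, 0.0, 0.0854],
])

```text
clock: 1.65
position: [0.4496, -0.034, 0.2204]
ee_rot: [0.996, 0.086, -0.0, -0.0]
ft_force: [0.7, 0.3, -0.0]
grip_width: 1.002
```

```bash
cat > snap.py <<'E'
from h import *
import sys,json
def snap(n):
    o=manip.get_obs();p=cams.camera_params("wrist");im=cams.camera("wrist")
    cv2.imwrite(f"pics/{n}.png",im[...,::-1])
    json.dump({k:np.asarray(v).tolist() for k,v in p.items()},open(f"pics/{n}.json","w"))
    return o,p,im
def load(n): return json.load(open(f"pics/{n}.json"))
if __name__=="__main__":
    o,p,im=snap(sys.argv[1]);print(np.round(o["position"],4),np.round(o["ee_rot"],4),o["clock"])
E
python3 snap.py jarA
```

```text
[ 0.4496 -0.034   0.2204] [ 9.963e-01  8.580e-02 -2.000e-04 -2.000e-04] 1.65
```

View pics/jarA.png

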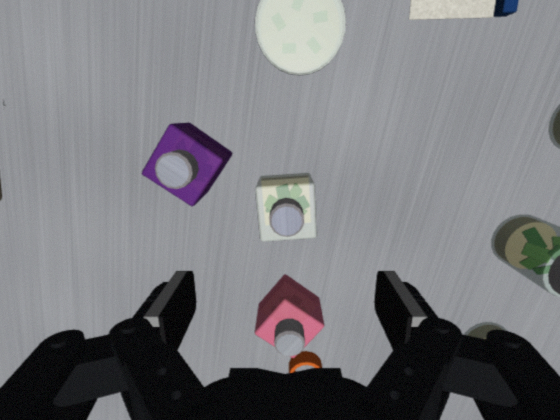

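```bash
python3 - <<'E'
from snap import *
W=load("jarA");T=cams.camera_params("top")
print("neck tri",tri([(W,(287,217.5)),(T,(301.5,233.5))]),"plane",plane(W,(287,217.5),.086))
c=[plane(W,q,.062)[:2] for q in[(257,185),(314,181),(316,238),(260,241)]]
print(np.round(c,4).tolist(),"mean",np.mean(c,0))
c.append(c[0])
for i in range(4):
    d=c[i+1]-c[i];print(np.linalg.norm(d),np.degrees(np.arctan2(d[1],d[0])))
im=cv2.imread("pics/jarA.png")[150:270,220:350];cv2.imwrite("pics/jarAz.png",cv2.resize(im,None,fx=5,fy=5,interpolation=cv2.INTER_CUBIC)[:600])
print("to collar hover",tool([.526,-.285,.2]))
E
```

```text
neck tri [ 0.4558609  -0.05474895  0.06178532] plane [ 0.4533188  -0.04655673  0.086     ]
[[0.4197, -0.026], [0.4745, -0.0124], [0.4886, -0.0713], [0.4315, -0.0847]] mean [ 0.45357223 -0.04863159]
0.0564719656468052 13.950753893538787
0.06058404719040782 -76.52256587353281
0.05872214962779447 -166.82832360381568
0.05984652882526293 101.32160344322952
to collar hover [0.03187794 0.2611237  0.02025238]
```

View pics/jarAz.png

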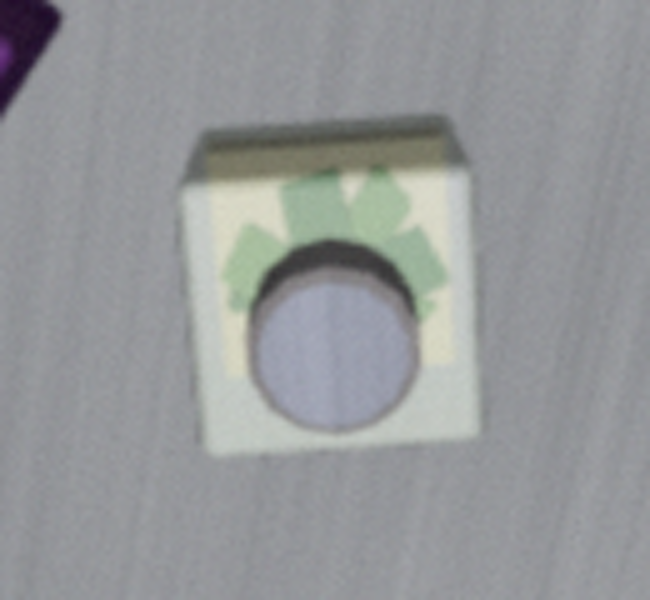

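The clear jar's neck top is centred at wrist pixel (287,220), with shoulder corners at (257,187), (314,184), (316,237) and (262,241). That puts it at about (0.4535, -0.049), yaw +13°, and the neck and body estimates agree. Next I go over the collar.

Call:
move_arm([
  [0, 0, 0, 0.032, 0.261, 0.02, 0.0854],
  [0, 0, 0, 0.032, 0.261, 0.02, 0.0854],
  [0, 0, 0, 0.032, 0.261, 0.02, 0.0854],
  [0, 0, 0, 0.032, 0.261, 0.02, 0.0854],
  [0, 0, 0, 0.032, 0.261, 0.02, 0.07],
  [0, 0, 0, 0.032, 0.261, 0.02, 0.07],
  [0, 0, 0, 0.032, 0.261, 0.02, 0.07],
  [0, 0, 0, 0.032, 0.261, 0.02, 0.07],
])

```text
clock: 2.5
position: [0.5265, -0.2841, 0.2]
ee_rot: [0.996, 0.087, -0.0, -0.001]
ft_force: [0.3, 0.0, -0.3]
grip_width: 0.824
```

```bash
python3 snap.py colA; cat > ring.py <<'E'
from snap import *
def ring(n):
    "orange blobs: hull ellipse (outer silhouette)"
    im=cv2.imread(f"pics/{n}.png");h=cv2.cvtColor(im,cv2.COLOR_BGR2HSV)
    m=cv2.inRange(h,(4,150,60),(18,255,255))
    cs,_=cv2.findContours(m,cv2.RETR_CCOMP,cv2.CHAIN_APPROX_NONE)
    return [(cv2.fitEllipse(c),len(c)) for c in cs if len(c)>40]
E
python3 - <<'E'
from ring import *
W=load("colA")
for e,l in ring("colA"):
    print(np.round(e[0],1),np.round(e[1],1),l,np.round(plane(W,e[0],.022),4))
E
```

```text
[ 0.5265 -0.2841  0.2   ] [ 9.962e-01  8.700e-02 -3.000e-04 -6.000e-04] 2.5
[215.9 261. ] [54.5 58.4] 264 [ 0.4622 -0.3761  0.022 ]
[281.1 195.9] [42.2 43.9] 122 [ 0.5225 -0.2877  0.022 ]
[281.1 194.9] [30.2 34.3] 91 [ 0.5223 -0.2866  0.022 ]
```

View pics/colA.png

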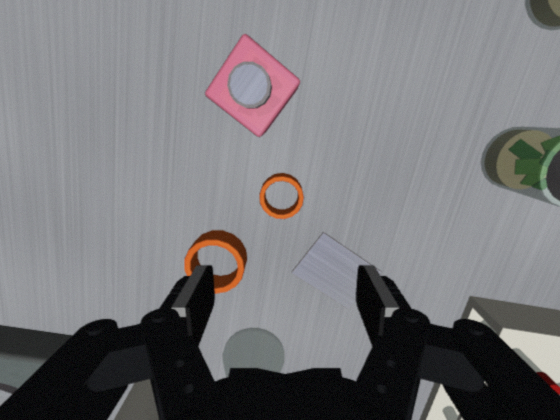

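The small collar is at (281,196), the bigger one at (216,261) and the spatula blade corner at (322,235), so the jaws have room left and right of the collar. I'll descend partway and look again to measure its height.

Call:
move_arm([
  [0, 0, 0, -0.0045, 0.003, 0.05, 0.07],
  [0, 0, 0, -0.0045, 0.003, 0.1, 0.07],
  [0, 0, 0, -0.0045, 0.003, 0.1, 0.07],
  [0, 0, 0, -0.0045, 0.003, 0.1, 0.07],
])

```text
clock: 2.95
position: [0.5227, -0.2882, 0.1017]
ee_rot: [0.996, 0.087, -0.0, -0.0]
ft_force: [0.6, 0.4, 0.5]
grip_width: 0.822
```

```bash
python3 snap.py colB
python3 - <<'E'
from ring import *
A=load("colA");W=load("colB")
ea=[e for e,l in ring("colA") if 30<e[1][0]<46]
eb=[e for e,l in ring("colB") if abs(e[0][0]-280)<80]
for e in eb: print(np.round(e[0],1),np.round(e[1],1),np.round(plane(W,e[0],.022),4),np.round(plane(W,e[0],.011),4))
if eb: print("tri",tri([(A,ea[0][0]),(W,max(eb,key=lambda e:e[1][0])[0])]))
# model fit: top outer, top inner circle & bottom outer silhouettes against mask
from scipy.optimize import least_squares
im=cv2.imread("pics/colB.png");h=cv2.cvtColor(im,cv2.COLOR_BGR2HSV);m=cv2.inRange(h,(4,130,40),(20,255,255))
def model(x,y):
    t=np.linspace(0,2*np.pi,73);g=np.zeros(m.shape,np.uint8)
    C=lambda r,z:np.round(proj(W,np.c_[x+r*np.cos(t),y+r*np.sin(t),0*t+z])*8).astype(int)
    hull=cv2.convexHull(np.vstack([C(.024,0),C(.024,.022)])).astype(int)
    cv2.fillPoly(g,[hull.reshape(-1,1,2)],255,shift=3)
    a=np.zeros_like(g);b=a.copy();cv2.fillPoly(a,[C(.0185,.022)],255,shift=3);cv2.fillPoly(b,[C(.0185,0)],255,shift=3)
    g[(a>0)&(b>0)]=0;return g
c=max(eb,key=lambda e:e[1][0]);p0=plane(W,c[0],.015)
w=np.zeros_like(m);cv2.circle(w,tuple(int(v) for v in c[0]),int(c[1][1]/2+15),255,-1);m&=w
best=min((np.count_nonzero(model(x,y)!=m),x,y) for x in p0[0]+np.arange(-.005,.0051,.0005) for y in p0[1]+np.arange(-.005,.0051,.0005))
print(best,np.count_nonzero(m));print("shift",tool([best[1],best[2],0.0]))
E
```

```text
[ 0.5227 -0.2882  0.1017] [ 9.962e-01  8.700e-02 -1.000e-04 -4.000e-04] 2.95
[218.6 312.3] [32.3 84. ] [ 0.4812 -0.3753  0.022 ] [ 0.4798 -0.3834  0.011 ]
[285.2 222.1] [59.7 62.1] [ 0.5222 -0.2869  0.022 ] [ 0.5229 -0.2906  0.011 ]
[285.1 220.1] [37.8 46. ] [ 0.5219 -0.2853  0.022 ] [ 0.5225 -0.289   0.011 ]
tri [ 0.52280914 -0.29012847  0.0123969 ]
(np.int64(349), np.float64(0.5226371671893761), np.float64(-0.2902482881410352)) 1764
shift [-0.00126576  0.00087047  0.10297708]
```

Call:
move_arm([
  [0, 0, 0, -0.001, 0.002, 0.05, 0.07],
  [0, 0, 0, -0.001, 0.002, 0.085, 0.07],
  [0, 0, 0, -0.001, 0.002, 0.097, 0.07],
  [0, 0, 0, -0.001, 0.002, 0.097, 0.07],
  [0, 0, 0, -0.001, 0.002, 0.097, 0.03],
  [0, 0, 0, -0.001, 0.002, 0.097, 0.03],
  [0, 0, 0, -0.001, 0.002, 0.097, 0.03],
  [0, 0, 0, -0.001, 0.002, 0.097, 0.03],
  [0, 0, 0, -0.001, 0.002, 0.097, 0.03],
], grip_force=30)

```text
clock: 3.9
position: [0.5233, -0.2926, 0.0065]
ee_rot: [0.996, 0.086, 0.002, 0.001]
ft_force: [-2.0, 0.2, 9.3]
grip_width: 0.55
```

Call:
move_arm([
  [0, 0, 0, 0, 0, -0.05, 0.03],
  [0, 0, 0, 0, 0, -0.1, 0.03],
  [0, 0, 0, 0, 0, -0.157, 0.03],
  [0, 0, 0, 0, 0, -0.157, 0.03],
  [0, 0, 0, -0.027, -0.252, -0.157, 0.03],
  [0, 0, 0, -0.027, -0.252, -0.157, 0.03],
  [0, 0, 0, -0.027, -0.252, -0.157, 0.03],
  [0, 0, 0, -0.027, -0.252, -0.157, 0.03],
  [0, 0, 0, -0.027, -0.252, -0.157, 0.03],
  [0, 0, 0, -0.027, -0.252, -0.157, 0.03],
])

```text
clock: 4.9
position: [0.4509, -0.0424, 0.1615]
ee_rot: [0.996, 0.09, 0.001, -0.002]
ft_force: [-0.3, -0.5, -0.2]
grip_width: 0.552
```

Call:
move_arm([
  [0, 0, 0, 0, 0, 0, 0.03],
  [0, 0, 0, 0, 0, 0, 0.03],
])

```text
clock: 5.1
position: [0.4522, -0.0492, 0.1613]
ee_rot: [0.996, 0.085, 0.001, -0.0]
ft_force: [-0.1, 0.5, -0.5]
grip_width: 0.548
```

```bash
python3 snap.py jarB; python3 - <<'E'
import cv2
im=cv2.imread("pics/jarB.png")[150:350,180:390];cv2.imwrite("pics/jarBz.png",cv2.resize(im,None,fx=3,fy=3,interpolation=cv2.INTER_CUBIC))
E
```

```text
[ 0.4522 -0.0492  0.1613] [ 9.963e-01  8.540e-02  8.000e-04 -2.000e-04] 5.1
```

View pics/jarBz.png

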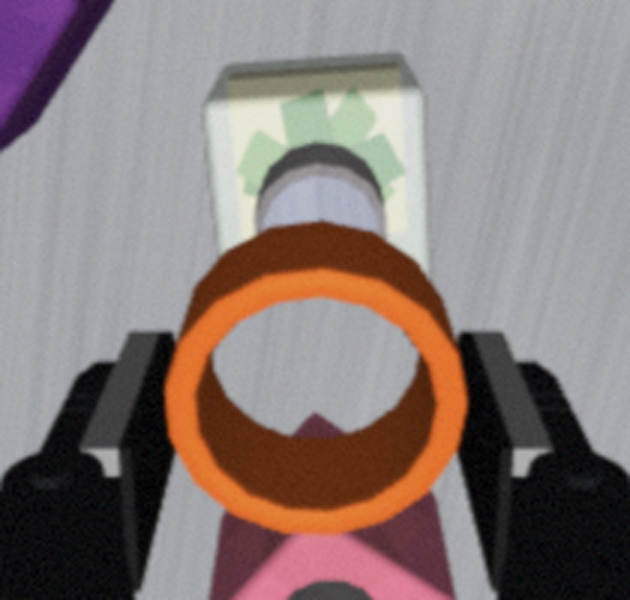

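```bash
python3 - <<'E'
from snap import *
from scipy.optimize import least_squares
W=load("jarB");A=load("jarA");t=np.linspace(0,2*np.pi,181)
circ=lambda W,x,y,z,r:proj(W,np.c_[x+r*np.cos(t),y+r*np.sin(t),0*t+z])
def ext(p):return np.array([p[:,0].min(),p[:,0].max(),p[:,1].min(),p[:,1].max()])
m=np.array([165/3+180,467/3+180,268/3+150,533/3+150])
s=least_squares(lambda q:ext(circ(W,*q,.024))-m,[.452,-.049,.16]);print("collar top centre",s.x,s.fun)
# neck seen in both views (pixel extremes left,right of neck; disc top/bottom in A)
ma=np.array([250/5+220,419/5+220,268/5+150,433/5+150]) 
mb=np.array([258/3+180,384/3+180,166/3+150])
f=lambda q:np.r_[ext(circ(A,*q,.017))-ma,(ext(circ(W,*q,.017))[:3]-mb)]
s2=least_squares(f,[.4535,-.049,.0835]);print("neck rim centre",s2.x,np.round(s2.fun,1))
# shoulder square fit both views
cA=np.array([(183,185),(468,172),(481,435),(212,455)])/5+[220,150]
cB=np.array([(206,103),(423,97)])/3+[180,150]
def sq(q):
    a=q[2]+np.radians([135,45,-45,-135]);X=np.c_[q[0]+.0424*np.cos(a),q[1]+.0424*np.sin(a),0*a+q[3]]
    # image left-top: tool -x,-y => world -x,+y
    return X
f3=lambda q:np.r_[(proj(A,sq(q))-cA).ravel(),(proj(W,sq(q)[:2])-cB).ravel()]
s3=least_squares(f3,[.4535,-.049,.22,.062]);print("shoulder",s3.x[:2],np.degrees(s3.x[2]),s3.x[3],np.round(s3.fun,1))
o=manip.get_obs();r=R.from_quat(o["ee_rot"]);print("tilt",r.as_matrix()[:,2]);print("TCP-collar",o["position"]-s.x)
d=np.r_[s2.x[:2]-s.x[:2],0];print("rel shift tool (neck)",r.inv().apply(d),"(shoulder)",r.inv().apply(np.r_[s3.x[:2]-s.x[:2],0]))
E
```

```text
collar top centre [ 0.45184169 -0.04853937  0.17301642] [ 0.17009967 -0.17016104 -0.18327764  0.20216054]
neck rim centre [ 0.45468671 -0.05472308  0.06989358] [-0.2  0.   0.3 -0.4 -0.1  0.2  0.1]
shoulder [ 0.4549627  -0.05455085] 13.300620940200266 0.046865094576880574 [ 0.   0.6  0.5 -0.2 -0.4  0.7 -1.  -0.2  1.   0.8 -0.4 -1.5]
tilt [ 1.07516029e-03  6.63986386e-05 -9.99999420e-01]
TCP-collar [ 0.00034537 -0.00103455 -0.01194792]
rel shift tool (neck) [1.75636479e-03 6.57628713e-03 2.64825924e-06] (shoulder) [2.05754351e-03 6.45329596e-03 2.95642994e-06]
```

```bash
python3 - <<'E'
from snap import *
from scipy.optimize import least_squares
W=load("jarB");A=load("jarA");t=np.linspace(0,2*np.pi,181)
circ=lambda W,x,y,z,r:proj(W,np.c_[x+r*np.cos(t),y+r*np.sin(t),0*t+z])
def ext(p):return np.array([p[:,0].min(),p[:,0].max(),p[:,1].min(),p[:,1].max()])
ma=np.array([250/5+220,419/5+220,268/5+150,433/5+150]); mb=np.array([258/3+180,384/3+180,166/3+150])
for z in(.0835,.07):
  print(z,"A",least_squares(lambda q:ext(circ(A,q[0],q[1],z,q[2]))-ma,[.4535,-.049,.017]).x,"B",least_squares(lambda q:(ext(circ(W,q[0],q[1],z,q[2]))[:3]-mb),[.4535,-.049,.017]).x)
cA=np.array([(183,185),(468,172),(481,435),(212,455)])/5+[220,150]; cB=np.array([(206,103),(423,97)])/3+[180,150]
for z in(.062,.047):
  a=np.array([plane(A,c,z)[:2] for c in cA]);b=np.array([plane(W,c,z)[:2] for c in cB]);print(z,np.round(a,4).tolist(),a.mean(0),np.round(b,4).tolist(),"wB",np.linalg.norm(b[1]-b[0]))
print(A["xyz"],W["xyz"])
im=cv2.imread("pics/jarB.png")
def poly(p,c):cv2.polylines(im,[np.round(p*8).astype(int)],True,c,1,cv2.LINE_AA,3)
for (x,y),c in(((.4535,-.049),(0,0,255)),((.4547,-.0545),(0,255,255))):
  poly(circ(W,x,y,.0835,.017),c);poly(circ(W,x,y,.062,.017),c)
  a=np.radians(13.3+np.array([45,135,225,315]));poly(proj(W,np.c_[x+.0424*np.cos(a),y+.0424*np.sin(a),0*a+.062]),c);poly(proj(W,np.c_[x+.0424*np.cos(a),y+.0424*np.sin(a),0*a]),c)
im=im[140:260,220:360];cv2.imwrite("pics/ov.png",cv2.resize(im,None,fx=5,fy=5,interpolation=cv2.INTER_CUBIC))
E
```

```text
0.0835 A [ 0.45388261 -0.05021543  0.01634066] B [ 0.45364729 -0.0497549   0.0158711 ]
0.07 A [ 0.45476125 -0.05471767  0.0171296 ] B [ 0.45459791 -0.0545022   0.01684257]
0.062 [[0.4196, -0.0281], [0.4748, -0.0158], [0.4886, -0.0702], [0.4339, -0.0843]] [ 0.45423509 -0.04961064] [[0.4191, -0.0282], [0.4755, -0.0169]] wB 0.05750561021749779
0.047 [[0.4188, -0.0317], [0.4767, -0.0188], [0.4912, -0.0758], [0.4338, -0.0906]] [ 0.45515921 -0.05422582] [[0.4179, -0.0317], [0.4778, -0.0196]] wB 0.06106923552209034
[0.4356839226628959, 0.04303600886624978, 0.363114836463303] [0.438116784081057, 0.027802634026856177, 0.3040524268224346]
```

View pics/ov.png

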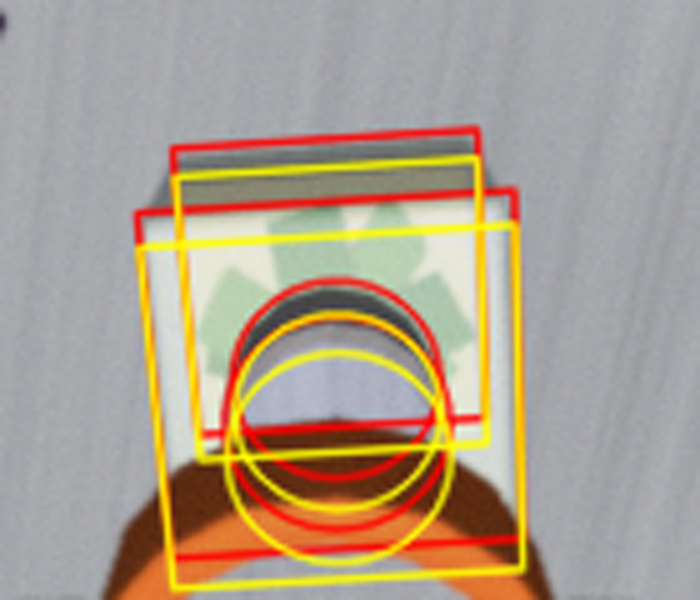

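The overlay (viewed picture 7) puts the jar at about (0.4538, -0.0497), yaw 13.3°. Its visible shoulder outline is about 5% narrower than the 60 mm model, but the underside outline fits. The collar in hand is about 2–3 mm short in tool y, so I'll correct that and lower it in small steps.

Call:
move_arm([
  [0, 0, 0, 0.0015, 0.0025, 0.03, 0.03],
  [0, 0, 0, 0.0015, 0.0025, 0.06, 0.03],
  [0, 0, 0, 0.0015, 0.0025, 0.064, 0.03],
  [0, 0, 0, 0.0015, 0.0025, 0.067, 0.03],
  [0, 0, 0, 0.0015, 0.0025, 0.07, 0.03],
  [0, 0, 0, 0.0015, 0.0025, 0.073, 0.03],
  [0, 0, 0, 0.0015, 0.0025, 0.075, 0.03],
  [0, 0, 0, 0.0015, 0.0025, 0.075, 0.03],
])

```text
clock: 5.95
position: [0.454, -0.0504, 0.0858]
ee_rot: [0.996, 0.086, 0.0, -0.0]
ft_force: [0.8, -1.2, 0.2]
grip_width: 0.55
```

The collar has passed the rim with no vertical load, so I continue down.

Call:
move_arm([
  [0, 0, 0, 0, 0, 0.004, 0.03],
  [0, 0, 0, 0, 0, 0.008, 0.03],
  [0, 0, 0, 0, 0, 0.012, 0.03],
  [0, 0, 0, 0, 0, 0.015, 0.03],
  [0, 0, 0, 0, 0, 0.017, 0.03],
  [0, 0, 0, 0, 0, 0.017, 0.03],
])

```text
clock: 6.55
position: [0.4537, -0.0506, 0.0686]
ee_rot: [0.996, 0.086, -0.0, 0.0]
ft_force: [-1.6, -2.2, 3.6]
grip_width: 0.551
```

Call:
move_arm([
  [0, 0, 0, 0, 0, 0.0015, 0.03],
  [0, 0, 0, 0, 0, 0.0015, 0.03],
  [0, 0, 0, 0, 0, 0.0015, 0.065],
  [0, 0, 0, 0, 0, 0, 0.065],
  [0, 0, 0, 0, 0, 0, 0.065],
  [0, 0, 0, 0, 0, 0, 0.065],
  [0, 0, 0, 0, 0, -0.03, 0.085],
  [0, 0, 0, 0, 0, -0.08, 0.085],
  [0, 0, 0, 0, 0, -0.08, 0.085],
  [0, 0, 0, 0, 0, -0.08, 0.085],
])

```text
clock: 7.55
position: [0.4542, -0.05, 0.1493]
ee_rot: [0.996, 0.086, 0.001, -0.001]
ft_force: [-0.7, -0.6, 0.1]
grip_width: 0.991
```

```bash
python3 - <<'E'
from ring import *
o,p,im=snap("seat");print(o["position"],o["ft_force"],o["grip_width"])
for e,l in ring("seat"): print(np.round(e[0],1),np.round(e[1],1),l,np.round(plane(p,e[0],.084),4))
cv2.imwrite("pics/seatz.png",cv2.resize(cv2.imread("pics/seat.png")[120:320,170:400],None,fx=3,fy=3,interpolation=cv2.INTER_CUBIC))
E
```

```text
[ 0.45422038 -0.04998942  0.14931435] [-0.65236511 -0.64305063  0.14124756] 0.991465953962889
[283.8 223.8] [63.5 66.3] 187 [ 0.4523 -0.0452  0.084 ]
[283.7 227.1] [49.9 50.6] 144 [ 0.4527 -0.0476  0.084 ]
```

View pics/seatz.png

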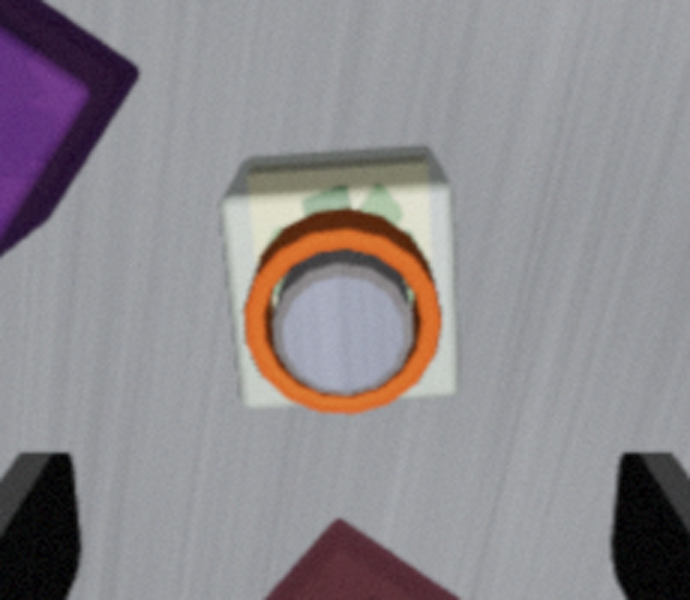

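The collar sits level round the neck on the jar's shoulder and is released; the collar is centred at zoom pixel (343,310) and the neck at (345,325). Next I grip the jar body by its ±x faces, high enough for the fingers to clear the 16 mm stops.

Call:
move_arm([
  [0, 0, -3.7, 0, 0.0, 0.03, 0.0854],
  [0, 0, -3.7, 0, 0.0, 0.06, 0.0854],
  [0, 0, -3.7, 0, 0.0, 0.09, 0.0854],
  [0, 0, -3.7, 0, 0.0, 0.115, 0.0854],
  [0, 0, -3.7, 0, 0.0, 0.124, 0.0854],
  [0, 0, -3.7, 0, 0.0, 0.124, 0.0854],
])

```text
clock: 8.2
position: [0.4521, -0.0507, 0.0231]
ee_rot: [0.993, 0.118, -0.002, 0.0]
ft_force: [-0.3, 0.3, 0.2]
grip_width: 0.999
```

Call:
move_arm([
  [0, 0, 0, 0, 0, 0, 0.05],
  [0, 0, 0, 0, 0, 0, 0.05],
  [0, 0, 0, 0, 0, 0, 0.05],
  [0, 0, 0, 0, 0, 0, 0.05],
  [0, 0, 0, 0, 0, 0, 0.05],
  [0, 0, 0, 0, 0, 0, 0.05],
], grip_force=35)

```text
clock: 8.8
position: [0.4544, -0.0503, 0.0256]
ee_rot: [0.993, 0.118, 0.001, -0.0]
ft_force: [-1.8, -0.6, 8.0]
grip_width: 0.693
```

Call:
move_arm([
  [0, 0, 0, 0, 0, -0.03, 0.05],
  [0, 0, 0, 0, 0, -0.06, 0.05],
  [0, 0, 0, 0, 0, -0.09, 0.05],
  [0, 0, 0, 0.03, -0.035, -0.105, 0.05],
  [0, 0, 0, 0.06, -0.07, -0.105, 0.05],
  [0, 0, 0, 0.09, -0.105, -0.105, 0.05],
  [0, 0, 0, 0.12, -0.14, -0.105, 0.05],
  [0, 0, 0, 0.152, -0.179, -0.105, 0.05],
  [0, 0, 0, 0.152, -0.179, -0.105, 0.05],
  [0, 0, 0, 0.152, -0.179, -0.105, 0.05],
])

```text
clock: 9.8
position: [0.5591, 0.1606, 0.1292]
ee_rot: [0.993, 0.12, -0.0, 0.0]
ft_force: [-0.5, -1.1, -3.1]
grip_width: 0.697
```

Call:
move_arm([
  [0, 0, 0, 0, 0, 0, 0.05],
  [0, 0, 0, 0, 0, 0, 0.05],
])

```text
clock: 10.0
position: [0.5591, 0.1581, 0.1299]
ee_rot: [0.993, 0.117, 0.0, -0.0]
ft_force: [-0.6, -0.3, -3.4]
grip_width: 0.699
```

```bash
python3 snap.py nest
```

```text
[0.5591 0.1581 0.1299] [ 9.931e-01  1.173e-01  1.000e-04 -1.000e-04] 10.0
```

View pics/nest.png

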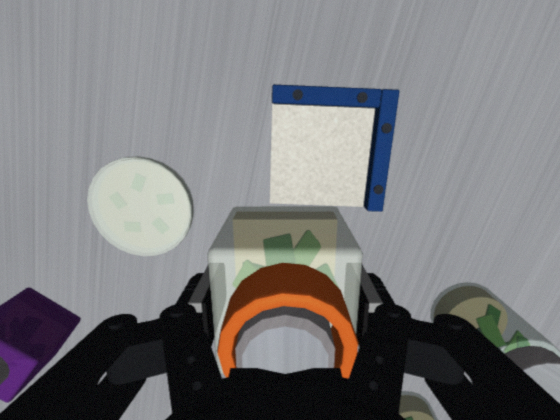

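```bash
python3 - <<'E'
from snap import *
from scipy.optimize import least_squares
W=load("nest");N=np.array([[14,14,16],[-85,14,16],[14,-85,16],[0,0,16],[-85,0,16],[0,-85,16]])/1000
M=np.array([[398,90],[273,85],[384,211],[379,107],[272,105],[367,209]])
def P(q):c,s=np.cos(q[2]),np.sin(q[2]);return np.c_[q[0]+c*N[:,0]-s*N[:,1],q[1]+s*N[:,0]+c*N[:,1],N[:,2]+(q[3] if len(q)>3 else 0)]
for q0 in([.612,.25,.18],[.612,.25,.18,0]):
  s=least_squares(lambda q:(proj(W,P(q))-M).ravel(),q0);print(np.round(s.x,4),np.degrees(s.x[2]),np.round(s.fun,1))
q=least_squares(lambda q:(proj(W,P(q))-M).ravel(),[.612,.25,.18]).x
T=cams.camera_params("top");print("reproj in top (zoom px)",(proj(T,P(q))-160)*2.6)
# jar in hand at z: use TCP
R2=lambda v:np.array([np.cos(q[2])*v[0]-np.sin(q[2])*v[1],np.sin(q[2])*v[0]+np.cos(q[2])*v[1]])+q[:2]
o=manip.get_obs();yaw=R.from_quat(o["ee_rot"]).as_matrix()[:,0];print("tool yaw",np.degrees(np.arctan2(yaw[1],yaw[0])))
for v in((-.055,-.055),(-.045,-.045),(-.03,-.03)):
  X=R2(v);print(v,X,"tool shift",tool([*X,.0256]))
E
```

```text
[0.6111 0.2576 0.2085] 11.946542023686542 [ 1.8 -1.3 -1.8 -0.1 -0.1  0.5  0.5  0.4 -1.  -0.7  0.8  2.1]
[ 0.612   0.2576  0.2082 -0.0046] 11.930822723535535 [ 0.8 -0.7 -0.4  0.6 -0.8 -0.9 -0.2  0.7  0.3 -0.4  0.3  0.7]
reproj in top (zoom px) [[132.27865493  88.87375798]
 [146.9066656  155.14677897]
 [199.91017291  72.86258634]
 [143.92670415  95.88711849]
 [156.5856168  152.83055266]
 [202.05371557  82.1051741 ]]
tool yaw 13.489680703033507
(-0.055, -0.055) [0.56869323 0.19236199] tool shift [ 0.01715876 -0.03088888  0.10432506]
(-0.045, -0.045) [0.57640665 0.2042154 ] tool shift [ 0.02742443 -0.04061595  0.10433265]
(-0.03, -0.03) [0.58797679 0.2219955 ] tool shift [ 0.04282293 -0.05520657  0.10434403]
```

Nest measured: corner at about (0.611, 0.257), yaw about 12°, which agrees with the top view to within a few mm. I'll lower the jar onto the bench about 20 mm clear of both stops.

Call:
move_arm([
  [0, 0, 1.5, 0.011, -0.018, 0.03, 0.05],
  [0, 0, 1.5, 0.022, -0.036, 0.06, 0.05],
  [0, 0, 1.5, 0.022, -0.036, 0.085, 0.05],
  [0, 0, 1.5, 0.022, -0.036, 0.097, 0.05],
  [0, 0, 1.5, 0.022, -0.036, 0.101, 0.05],
  [0, 0, 1.5, 0.022, -0.036, 0.103, 0.05],
  [0, 0, 1.5, 0.022, -0.036, 0.104, 0.05],
  [0, 0, 1.5, 0.022, -0.036, 0.104, 0.05],
])

```text
clock: 10.85
position: [0.5729, 0.1995, 0.0266]
ee_rot: [0.994, 0.105, 0.001, -0.0]
ft_force: [-0.3, 0.1, -4.0]
grip_width: 0.7
```

Call:
move_arm([
  [0, 0, 0, 0, 0, 0.001, 0.05],
  [0, 0, 0, 0, 0, 0.0015, 0.05],
  [0, 0, 0, 0, 0, 0.0015, 0.05],
])

```text
clock: 11.15
position: [0.5729, 0.1997, 0.0257]
ee_rot: [0.994, 0.105, 0.001, -0.001]
ft_force: [-4.1, -1.2, 9.7]
grip_width: 0.697
```

Call:
move_arm([
  [0, 0, 0, 0, 0, -0.0007, 0.05],
  [0, 0, 0, 0.003, -0.003, -0.0007, 0.05],
  [0, 0, 0, 0.006, -0.006, -0.0007, 0.05],
  [0, 0, 0, 0.009, -0.009, -0.0007, 0.05],
  [0, 0, 0, 0.012, -0.012, -0.0007, 0.05],
  [0, 0, 0, 0.014, -0.014, -0.0007, 0.05],
  [0, 0, 0, 0.014, -0.014, -0.0007, 0.05],
  [0, 0, 0, 0.014, -0.014, -0.0007, 0.05],
])

```text
clock: 11.95
position: [0.5839, 0.2152, 0.0257]
ee_rot: [0.994, 0.105, 0.001, 0.0]
ft_force: [-1.4, -3.7, 6.1]
grip_width: 0.698
```

Call:
move_arm([
  [0, 0, 0, 0.001, 0, 0, 0.05],
  [0, 0, 0, 0.002, 0, 0, 0.05],
  [0, 0, 0, 0.003, 0, 0, 0.05],
  [0, 0, 0, 0.004, 0, 0, 0.05],
  [0, 0, 0, 0.005, 0, 0, 0.05],
  [0, 0, 0, 0.005, 0, 0, 0.05],
])

```text
clock: 12.55
position: [0.5875, 0.2169, 0.0258]
ee_rot: [0.994, 0.105, -0.001, -0.0]
ft_force: [-8.9, -3.3, 11.0]
grip_width: 0.698
```

Call:
move_arm([
  [0, 0, 0, 0, 0, -0.0006, 0.05],
  [0, 0, 0, 0.001, 0, -0.0006, 0.05],
  [0, 0, 0, 0.002, 0, -0.0006, 0.05],
  [0, 0, 0, 0.002, 0, -0.0006, 0.05],
])

```text
clock: 12.95
position: [0.5889, 0.2175, 0.0258]
ee_rot: [0.994, 0.105, -0.001, -0.0]
ft_force: [-9.3, -2.5, 11.1]
grip_width: 0.697
```

Call:
move_arm([
  [0, 0, 0, 0, 0, -0.0006, 0.05],
  [0, 0, 0, 0.001, 0, -0.0006, 0.05],
  [0, 0, 0, 0.002, 0, -0.0006, 0.05],
  [0, 0, 0, 0.003, 0, -0.0006, 0.05],
  [0, 0, 0, 0.003, 0, -0.0006, 0.05],
])

```text
clock: 13.45
position: [0.5891, 0.2176, 0.0259]
ee_rot: [0.994, 0.105, -0.004, 0.0]
ft_force: [-22.8, -5.8, 19.6]
grip_width: 0.7
```

Call:
move_arm([
  [0, 0, 0, -0.0015, 0, -0.0006, 0.05],
  [0, 0, 0, -0.0015, -0.001, -0.0006, 0.05],
  [0, 0, 0, -0.0015, -0.002, -0.0006, 0.05],
  [0, 0, 0, -0.0015, -0.003, -0.0006, 0.05],
  [0, 0, 0, -0.0015, -0.004, -0.0006, 0.05],
  [0, 0, 0, -0.0015, -0.004, -0.0006, 0.05],
])

```text
clock: 14.05
position: [0.5889, 0.218, 0.0259]
ee_rot: [0.995, 0.104, -0.003, 0.002]
ft_force: [-11.2, -12.2, 7.9]
grip_width: 0.692
```

Call:
move_arm([
  [0, 0, 0, -0.002, 0, -0.0005, 0.05],
  [0, 0, 0, -0.002, -0.001, -0.0005, 0.05],
  [0, 0, 0, -0.002, -0.002, -0.0005, 0.05],
  [0, 0, 0, -0.002, -0.002, -0.0005, 0.05],
])

```text
clock: 14.45
position: [0.5881, 0.2215, 0.0268]
ee_rot: [0.995, 0.105, -0.0, 0.001]
ft_force: [-3.0, -7.5, -0.5]
grip_width: 0.694
```

Call:
move_arm([
  [0, 0, 0, 0, -0.001, 0, 0.05],
  [0, 0, 0, 0, -0.002, 0, 0.05],
  [0, 0, 0, 0, -0.003, 0, 0.05],
  [0, 0, 0, 0, -0.003, 0, 0.05],
])

```text
clock: 14.85
position: [0.588, 0.2218, 0.0269]
ee_rot: [0.995, 0.104, -0.001, 0.003]
ft_force: [-3.6, -14.2, 3.8]
grip_width: 0.699
```

Call:
move_arm([
  [0, 0, 0, 0.001, 0, 0, 0.05],
  [0, 0, 0, 0.002, 0, 0, 0.05],
  [0, 0, 0, 0.003, -0.0005, 0, 0.05],
  [0, 0, 0, 0.004, -0.001, 0, 0.05],
  [0, 0, 0, 0.004, -0.001, 0, 0.05],
  [0, 0, 0, 0.004, -0.001, 0, 0.05],
])

```text
clock: 15.45
position: [0.5884, 0.2222, 0.0264]
ee_rot: [0.995, 0.103, -0.004, 0.003]
ft_force: [-19.0, -19.2, 15.8]
grip_width: 0.699
```

Call:
move_arm([
  [0, 0, 0, 0, -0.001, -0.0008, 0.05],
  [0, 0, 0, 0.001, -0.002, -0.0008, 0.05],
  [0, 0, 0, 0.001, -0.002, -0.0008, 0.05],
  [0, 0, 0, 0.001, -0.002, -0.0008, 0.05],
  [0, 0, 0, 0.001, -0.002, -0.0008, 0.05],
])

```text
clock: 15.95
position: [0.5884, 0.2225, 0.0265]
ee_rot: [0.995, 0.102, -0.005, 0.004]
ft_force: [-19.6, -23.3, 12.7]
grip_width: 0.698
```

```bash
python3 - <<'E'
from snap import *
o,p,im=snap("fin");s=cams.camera("scene")[...,::-1]
w=cv2.imread("pics/fin.png")[20:420];z=cv2.resize(s[165:235,300:400],(560,392),interpolation=cv2.INTER_CUBIC)
c=np.hstack([w[:392,120:480],cv2.resize(s[165:235,300:390],(440,392),interpolation=cv2.INTER_CUBIC)]);cv2.imwrite("pics/finz.png",c)
o=manip.get_obs();print({k:np.round(o[k],3) for k in("clock","position","ft_force","ee_rot","grip_width")})
E
```

```text
{'clock': np.float64(16.05), 'position': array([0.588, 0.222, 0.026]), 'ft_force': array([-18.775, -24.342,  13.087]), 'ee_rot': array([ 0.995,  0.102, -0.005,  0.004]), 'grip_width': np.float64(0.698)}
```

View pics/finz.png

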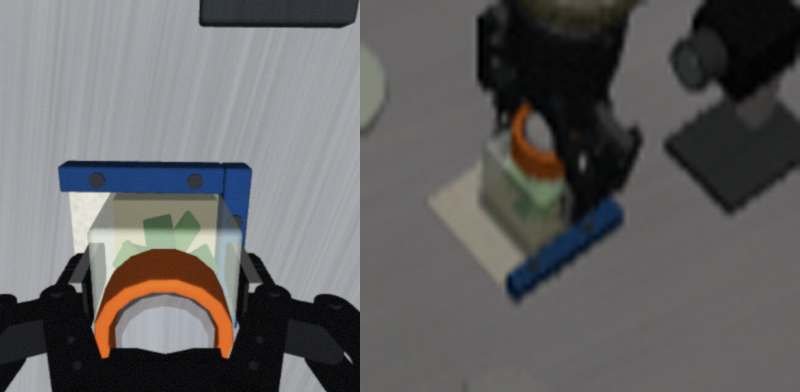

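```bash
python3 - <<'E'
from snap import *
W=load("fin");im=cv2.imread("pics/fin.png");a=cv2.resize(im[170:290,180:400],None,fx=3.6,fy=3.6,interpolation=cv2.INTER_CUBIC)
# overlay nest shifted? print fit of nest from this view
from scipy.optimize import least_squares
cv2.imwrite("pics/finzz.png",a[:, :792])
print(W["xyz"])
E
```

```text
[0.573301763256055, 0.3003706769159663, 0.16862066680287052]
```

View pics/finzz.png

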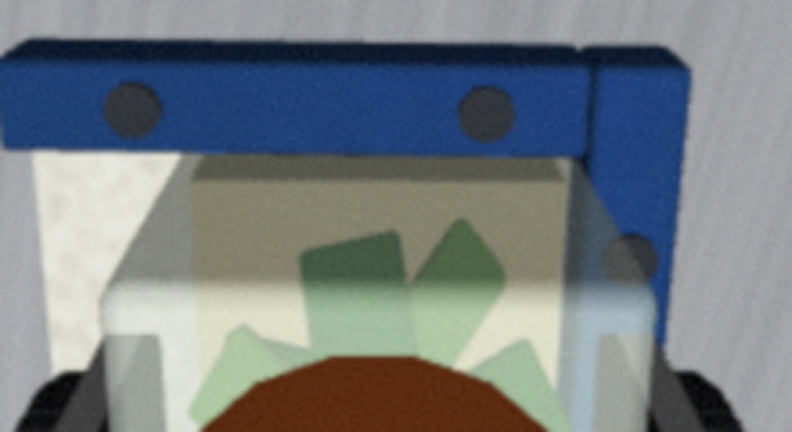

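The jar's lower edges meet both bars with no gap: its right edge lies on the far bar's inner face at zoom (587,155), and its face sits against the side bar along row 155. I'll add a little more x push for margin, then hand in.

Call:
move_arm([
  [0, 0, 0, 0.0008, 0, 0, 0.05],
  [0, 0, 0, 0.0015, -0.0005, 0, 0.05],
  [0, 0, 0, 0.0015, -0.0005, 0, 0.05],
  [0, 0, 0, 0.0015, -0.0005, 0, 0.05],
  [0, 0, 0, 0.0015, -0.0005, 0, 0.05],
])

```text
clock: 16.55
position: [0.5885, 0.2226, 0.0265]
ee_rot: [0.995, 0.102, -0.007, 0.004]
ft_force: [-27.1, -26.2, 20.0]
grip_width: 0.701
```

```bash
python3 - <<'E'
from snap import *
o=manip.get_obs();a=np.radians(12);f=o["ft_force"];print(o["position"],f,"nest fx,fy",f[0]*np.cos(a)+f[1]*np.sin(a),-f[0]*np.sin(a)+f[1]*np.cos(a),o["ee_rot"],o["grip_width"],np.abs(o["joint_velocities"]).max())
print(manip.hand_in())
E
```

```text
[0.58852079 0.22255292 0.02648234] [-27.12871416 -26.15680233  20.04797612] nest fx,fy -31.97419166118804 -19.944836610214708 [ 0.99470983  0.1023984  -0.00687874  0.00442711] 0.7006594397691553 0.0018613236976819478
the job is handed in; nothing more can be done
None
```

The orange collar is on the jar's shoulder and released. The jar is gripped and pressed into the nest corner against both blue stops. I handed the job in at about 16.6 s; hand-in gives no verdict.

- **Collar:** I slid the small collar over the neck while the jar stood about 0.3 m from its seat, then let go. The picture after release showed it level and around the neck. It was still on the shoulder in the last pictures.
- **Jar in the nest:** I lowered it onto the bench clear of the stops and slid it in, touching the far stop first and then the side stop. In the last wrist picture its edges meet both bars with no visible gap.
- **Last readings:** The wrist pushed about 32 N towards the far stop and 20 N towards the side stop. Friction takes part of both, so I could not measure the contact force at each stop separately. The tool was tilted about 0.016 rad and the arm was still.
- **Other things on the bench:** I steered clear of them, and none appeared moved in the parts I looked at, but I did not measure them at the end.

**Checks that disagreed:**
- The jar's shoulder looked about 5% narrower in the wrist view than the 60 mm given. A free fit of its height came out about 15 mm low. I used the given heights, which the first scene and top triangulation (84 mm neck top) supported.
- The nest position from the wrist and top views differed by several mm, so I found the stops by contact.

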